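# Slide the cabinet door over its spring catch

## Robot

A 6-joint arm with a two-finger parallel gripper is mounted at the origin on the work surface. World frame = base frame: x ahead of the robot, y to its left, z up, the work surface at z = 0. Lengths are in m, angles in rad, forces in N, time in s.
With the tool pointing down it reaches from about 0.35 to 0.875 m from the base axis. Payload 4.2 kg.
Tool frame: the origin (TCP) lies between the finger pads; the fingertips stand manip.tips_ahead ahead of it and the grasp point (between the pads) lies 11 mm behind it (manip.tips_ahead is the distance from the TCP to the fingertips, in m); z points along the fingers, y is the line along which they close (so a half turn about z gives the same grasp; the last joint's range is limited). The gripper opens to 85 mm and grips with 20 to 120 N. Pads are 22 mm wide; open, the fingers measure 114 mm over their backs; the gripper's body (76 mm by 85 mm) begins 54 mm behind the grasp point. The pads swing forward as they close: fully open they stand 13 mm farther back than shut.
Start: joints at [1.388, 0.385, 0.008, 0, -1.194, -0.259], TCP at [0.267, 0.565, 0.239] pointing down, gripper open.
Joint ranges: [-3.14, 3.14], [-1.21, 2.06], [-1.07, 1.41], [-3.16, 2.05], [-2.99, -0.16], [-3.1, 3.1]. Speed limits (rad/s): [2.79, 2.79, 3.14, 3.14, 3.14, 3.14].

## Interface

Orientations are given as a 3x3 rotation matrix whose columns are the frame's x, y, z axes.
In Python, from plant import manip, vision, job, finder gives the robot as it stands.
- The arm moves only by the shell command python3 -m crank 'ROWS' [FORCE]. ROWS is JSON, a list of rows, each an object of numbers: "claw": the opening, from 0 (shut) to 1 (fully open); "x", "y", "z": the shift along the tool's x, y, z in m; "twist": the turn about the tool's z in rad. In form: [{"claw": .., "x": .., "y": .., "z": .., "twist": ..}, ...]. A call has 1 to 20 rows; each row shifts and turns the commanded pose from where the row before left it, along the tool's axes as they then stand; what a row does not reach is not made up. A row lasts 1/12 s, in which the tool goes at most 41.7 mm and 7.16 degrees, less where a joint would pass 70% of its speed; a pose out of reach is approached as far as the arm can. A call is refused whole if a number of a shift passes 0.0417 or a number of a turn 0.125, either way. A call with a gripper value outside its range is refused whole. The fingers move at their own pace and stop on an object; FORCE is the grip in N (left out, the last holds). Time passes only in rows, so rows that do not move let the fingers close. It gives the time, the measured TCP pose, the force, the opening and the grip force at its end, in the units of the state.
- manip.get_state(): the state, without advancing time (a new reading comes with each control period).
- vision.get_image(name): name is "scene" or "top" or "wrist"; returns the picture (480x640x3 uint8, red, green, blue); there is no depth.
- vision.calibration(name): a dict with "vertical_fov" (degrees; the focal length in pixels is half the picture's height over the tangent of half this angle, whatever the lens; pixels are square), "cx", "cy" (the principal point, pixels), "eye" and "attitude" of the camera in the world. Camera axes: x right, y up, looking along -z (the intrinsics and any distortion apply to the point x, -y, -z); pixel columns grow to the right and rows downward; lengths in m; the calibration is good to about 2 mm. A picture is of the moment at which its call begins: read the wrist's pose just before it. calibration takes no time and is no camera call; for the wrist camera it gives the pose at the moment of the call.
- job.hand_in(): hands the job in; it is judged then, once.
Trained networks look in the newest picture that a camera, given by its name, has taken for a name from the list of things; names that differ only in an ending like _2 or _b are one class to them, and where a whole thing is asked for, a point or a joint stands for the part that bears it (a point fixed in the world has none). Each returns a list of dicts, best first, with "p" (0 to 1); they miss things now and then, are a little off and sometimes report something else, mostly with a low value. They report only what shows in the picture. A call takes as long as a camera call.
- finder.boxes_of(camera, label): "at" ([column, row] in pixels, amid what is visible of it).
- finder.landmark_of(camera, label): "at" ([column, row] in pixels: a listed point, or the origin of a listed thing).
The state is a dict: "t": time; "qpos": joint angles; "dq": joint speeds; "joint_efforts": joint torques, N m; "position": TCP position; "tool_rot": TCP orientation; "force": force on the tool from outside, world axes, zero at the start; "ft_torque": the same for the moment, N m; "opening": finger opening in m; "grip_force": force on a finger pad.
Only numpy, scipy, OpenCV 4.12 (cv2) and the standard library are available. Lean on these libraries where they do the work, as an engineer would, in place of code of your own. Each camera call takes 0.05 s, during which the arm holds its last target. There are 200 camera calls.

## Task

Open the small bench cabinet's sliding top door: with closed fingertips press down the long spring-loaded catch pad beside the door and, keeping it down, push the door's tab along so that the door runs over the catch. Push on until the door is against its end stop and the catch has sprung back up behind it, then move clear. Only press and push: pick nothing up and leave the loose things on the bench where they are.

Things in the scene. Friction and masses are not known exactly. Their poses are not given: they have to be found in the camera images.
- cabinet: low grey steel cabinet fixed on the bench, 193 x 315 x 94 mm, lying so that its aluminium door slides horizontally on two rails on top. Origin on the bench surface under the door's track; its body spans x -108..85 and y -140..175 mm in its own frame. Its y axis is the direction in which the door slides open, z is up; the catch pad and the tab lie on its -x side, which faces away from the robot (so the door opens towards the robot's right, give or take 30 degrees)
- door (a joint): travel of the door in m along the cabinet's +y: 0 fully closed, 0.165 fully open against the stop (starts anywhere from 0 to 0.02). The door is an aluminium plate 135 x 110 x 8 mm, underside 80 mm above the bench; its leading edge is at cabinet y = -10 mm and its trailing edge at y = -120 mm when the joint reads 0. About 2 N moves it; it stays where it is left
- door_tab (a point): centre of the pushed face of the door's tab: an upright face, looking to the cabinet's -y, 42 mm wide (cabinet x -100..-58 mm) and 26 mm high (80 to 106 mm above the bench), with a back sloping down on its +y side. It overhangs the catch pad, 3 mm above it, and moves with the door. Site at cabinet x = -83 mm, y = -75 mm + door travel, z = 93 mm
- catch (a joint): how far the spring catch is pressed down, m: 0 up, 0.012 fully down. Spring: 2.8 N to start, 7 N fully down; it comes back up by itself. Pressed 9 mm or more it lets the door pass; once the door's leading edge is over the tooth (door travel above 0.035) the door keeps it down at about 9 mm, and behind the trailing edge (door travel above 0.150) it springs up again
- catch_pad (a point): centre of the top face of the catch's flat dark-steel pad, 42 mm wide (cabinet x) and 160 mm long (cabinet y -130..30 mm), top 77 mm above the bench when up; press anywhere on it, a fingertip may slide along it. It sits at cabinet x = -83, y = -50 mm, beside the door with free air on its outer (-x) side. Below it is a fixed housing with its top 52 mm above the bench
- catch_tooth (a point): centre of the top of the catch's tooth, 18 (cabinet x) x 12 (cabinet y) mm, standing 12 mm higher than the pad's top at the pad's +y end (cabinet x = -53, y = 24 mm). It is one piece with the pad. When up it overlaps the door's edge by 9 mm and blocks it
- heat_sink: loose finned aluminium heat sink, 80 x 60 x 32 mm, on the bench on the catch side; leave alone. Origin at the centre of its underside
- pipe_cap: loose yellow hard silicone pipe cap, 50 mm across, 38 mm high, on the bench on the catch side; leave alone. Origin at the centre of its underside
- t_joint: loose white PVC T-joint lying flat on the bench on the catch side, about 84 x 67 x 34 mm; leave alone. Origin under the crossing, on the bench
- socket: loose chrome socket standing on the bench on the catch side, 30 mm across, 40 mm high; leave alone. Origin at the centre of its underside

How it is judged:
On the way, in this order (a step that is already met when the one before it is completed fails the run):
1. the catch is pressed down by the fingers while the door is still on the closed side of it (value of joint catch above 0.007 m and value of joint door below 0.032 m and contact force between the fingers and catch above 1 N), for 0.1 s.
2. the door has run over the catch, which is down (value of joint catch above 0.006 m and value of joint door above 0.045 m), for 0.05 s.
At the end, for the whole second after the job is handed in: the door is fully open (within 8 mm of its end stop) and at rest, the catch is up again behind it (within 3 mm of its top position), and each loose thing is within 20 mm of where it started (value of joint door above 0.157 m and value of joint catch below 0.003 m and velocity of joint door between -0.01 and 0.01 m/s and distance of each of heat_sink, pipe_cap, t_joint, socket from where it was at the start of the episode below 0.02 m); the robot touches nothing.
It fails at once if the heat sink is lifted, carried or pushed more than 20 mm (distance of heat_sink from where it was at the start of the episode above 0.02 m).
It fails at once if the pipe cap is lifted, carried or pushed more than 20 mm (distance of pipe_cap from where it was at the start of the episode above 0.02 m).
It fails at once if the t joint is lifted, carried or pushed more than 20 mm (distance of t_joint from where it was at the start of the episode above 0.02 m).
It fails at once if the socket is lifted, carried or pushed more than 20 mm (distance of socket from where it was at the start of the episode above 0.02 m).
It also fails if it takes over 40 s, if anything falls off the work surface, if the arm or the gripper's body presses on something with over 40 N, if the wrist force passes 120 N, or if a joint passes its speed limit or range.

## Working session

There is one attempt and no reset: what is moved stays moved. The work goes in short steps, Python scripts to look and compute and a shell command to move; the robot and the scene stay as the last step left them, time stands still between calls to the robot, and variables do not carry over. Pictures are saved under pics/ and viewed, at most 10 in all, crops included, and the job is handed in when it is done.

```bash
ls; mkdir -p pics
python3 - <<'E'
from plant import manip, vision, job, finder
import cv2, numpy as np
np.set_printoptions(precision=4,suppress=True)
print(manip.tips_ahead, manip.get_state())
for c in ("scene","top"):
    im=vision.get_image(c); cv2.imwrite(f"pics/{c}0.png",im[:,:,::-1])
    print(c,vision.calibration(c))
    for l in ("door_tab","catch_pad","catch_tooth","cabinet","heat_sink","pipe_cap","t_joint","socket"):
        print(l,[(np.round(d["at"],1),round(d["p"],2)) for d in finder.landmark_of(c,l)[:2]])
E
```

```text
pics
0.008 {'t': 0.0, 'qpos': array([ 1.3876,  0.3856,  0.0066, -0.0005, -1.194 , -0.2586]), 'dq': array([-0.0001,  0.0014,  0.0001,  0.0001,  0.0002,  0.0002]), 'joint_efforts': array([  0.0009, -39.2287,  18.8392,   4.1858,  -0.0046,   0.    ]), 'position': array([0.267 , 0.5645, 0.2382]), 'tool_rot': array([[ 0.9039, -0.4278, -0.0009],
       [-0.4278, -0.9039, -0.0021],
       [ 0.0001,  0.0023, -1.    ]]), 'force': array([0.5191, 0.0038, 1.2295]), 'ft_torque': array([-0.0139,  0.0112,  0.0002]), 'grip_force': 0.0, 'opening': 0.08539185186818446}
scene {'vertical_fov': 44.07791410379794, 'cx': 311.36462722401313, 'cy': 234.5113412008999, 'eye': array([1.1934, 0.0906, 0.7225]), 'attitude': array([[-0.117 , -0.7361,  0.6667],
       [ 0.9931, -0.0865,  0.0788],
       [-0.0004,  0.6714,  0.7411]])}
door_tab [(array([360.8, 207.2]), 0.73)]
catch_pad [(array([356.9, 212.5]), 0.71)]
catch_tooth [(array([309.3, 199.8]), 0.65)]
cabinet [(array([316.6, 212.2]), 0.58)]
heat_sink []
pipe_cap [(array([379.9, 305.3]), 0.94)]
t_joint [(array([434.2, 296.6]), 0.59)]
socket [(array([321.1, 310.6]), 0.61)]
top {'vertical_fov': 56.026433324287915, 'cx': 307.67509031076366, 'cy': 229.93696882444334, 'eye': array([0.5058, 0.0117, 0.845 ]), 'attitude': array([[ 0.0224,  0.986 , -0.1653],
       [-0.9995,  0.0185, -0.0249],
       [-0.0215,  0.1657,  0.9859]])}
door_tab [(array([269. , 267.2]), 0.85)]
catch_pad [(array([272.7, 272.6]), 0.66)]
catch_tooth [(array([319.7, 277.5]), 0.8)]
cabinet [(array([311., 314.]), 0.96)]
heat_sink [(array([362.5, 214.9]), 0.92)]
pipe_cap [(array([258.8, 212.3]), 0.55)]
t_joint [(array([211.7, 231.4]), 0.61), (array([323.9, 277.3]), 0.42)]
socket [(array([300.6, 208.9]), 0.49)]
```

View pics/scene0.png

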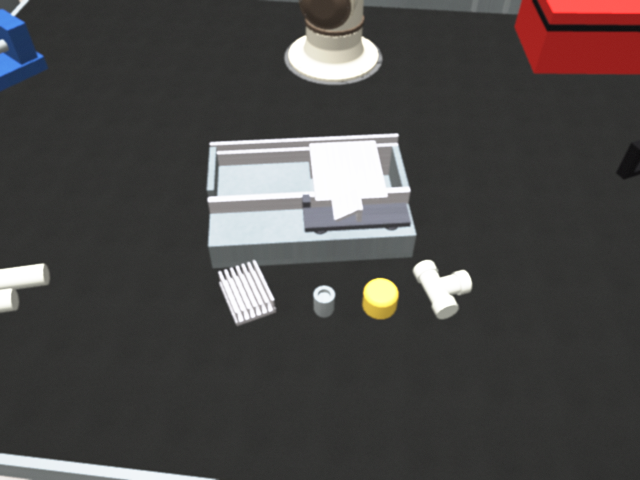

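View pics/top0.png

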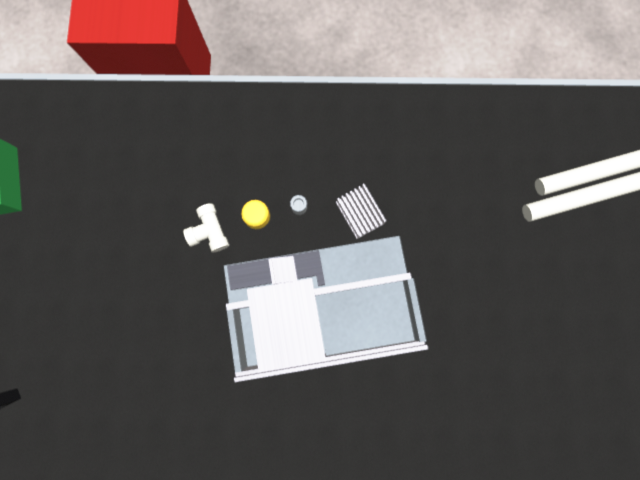

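```bash
cat > h.py <<'E'
import numpy as np
from scipy.optimize import least_squares
from plant import manip, vision, job, finder
np.set_printoptions(precision=4,suppress=True)
def ray(c,px):
    k=vision.calibration(c); f=240/np.tan(np.radians(k["vertical_fov"]/2))
    d=np.array([(px[0]-k["cx"])/f,-(px[1]-k["cy"])/f,-1.])
    return np.array(k["eye"]),np.array(k["attitude"])@d
def onz(c,px,z):
    e,d=ray(c,px); return e+d*(z-e[2])/d[2]
def proj(c,P):
    k=vision.calibration(c); f=240/np.tan(np.radians(k["vertical_fov"]/2))
    q=(np.asarray(P)-k["eye"])@np.array(k["attitude"])
    return np.array([k["cx"]-f*q[0]/q[2],k["cy"]+f*q[1]/q[2]])
def world(c0,th,p):
    c,s=np.cos(th),np.sin(th); return np.array([c0[0]+c*p[0]-s*p[1],c0[1]+s*p[0]+c*p[1],p[2]])
E
python3 - <<'E'
from h import *
for c,t,p,o,h in (("scene",(360.8,207.2),(356.9,212.5),(309.3,199.8),(316.6,212.2)),("top",(269,267.2),(272.7,272.6),(319.7,277.5),(311,314))):
    print(c,"tab",onz(c,t,.093),"pad",onz(c,p,.077),"tooth",onz(c,o,.089),"cab",onz(c,h,0))
for n,px in (("heat",(362.5,214.9)),("cap",(258.8,212.3)),("tj",(211.7,231.4)),("sock",(300.6,208.9))): print(n,onz("top",px,0))
E
```

```text
scene tab [0.5637 0.0906 0.093 ] pad [0.5597 0.0854 0.077 ] tooth [0.553  0.0118 0.089 ] cab [0.4914 0.0166 0.    ]
top tab [0.5675 0.0939 0.093 ] pad [0.5598 0.089  0.077 ] tooth [0.5524 0.0089 0.089 ] cab [0.4906 0.0234 0.    ]
heat [ 0.6784 -0.0708  0.    ]
cap [0.6799 0.1275 0.    ]
tj [0.6411 0.216  0.    ]
sock [0.688  0.0475 0.    ]
```

The scene view shows the dark pad from (303,205) to (410,220) with the tab at about (347,207). The top view shows the pad from (227,278) to (321,263), the tab at (283,268), and the loose things 80+ mm beyond. Next I fit the cabinet pose.

Run:
```python
from h import *
obs=[("scene",(356.9,212.5),(-.083,-.05,.077)),("scene",(309.3,199.8),(-.053,.024,.089)),("scene",(316.6,212.2),(0,0,0)),
("top",(272.7,272.6),(-.083,-.05,.077)),("top",(319.7,277.5),(-.053,.024,.089)),("top",(311,314),(0,0,0)),
("scene",(360.8,207.2),"tab"),("top",(269,267.2),"tab"),
("top",(225,265),"c1"),("top",(401,237),"c2"),("scene",(413,240),"c1"),("scene",(210,240),"c2")]
def res(v):
    r=[]
    for c,px,p in obs:
        if p=="tab": p=(-.083,-.075+v[3],.093)
        if p=="c1": p=(-.108,-.14,v[4])
        if p=="c2": p=(-.108,.175,v[4])
        r.append(proj(c,world(v[:2],v[2],p))-np.array(px))
    return np.ravel(r)
s=least_squares(res,[.49,.02,np.pi+.15,.01,.05],loss="soft_l1",f_scale=3); v=s.x
print(v,np.degrees(v[2])-180); print(res(v).reshape(-1,2))
for n,p in (("tab",(-.083,-.075+v[3],.093)),("pad",(-.083,-.05,.077)),("tooth",(-.053,.024,.089))): print(n,world(v[:2],v[2],p), proj("scene",world(v[:2],v[2],p)))
```

```text
[0.4915 0.0227 3.3049 0.0186 0.0498] 9.356815955100757
[[-0.1623  2.6232]
 [-2.2614 -2.6171]
 [ 3.5528  0.3389]
 [ 2.1128 -3.2188]
 [ 0.6882  2.8176]
 [ 0.3625 -0.5264]
 [ 0.7806  0.333 ]
 [ 1.1488  1.9606]
 [-0.8316 -1.1457]
 [-1.011   1.6054]
 [ 3.17   -2.6459]
 [-1.3577  4.5588]]
tab [0.5643 0.0918 0.093 ] [361.5806 207.533 ]
pad [0.5653 0.0856 0.077 ] [356.7377 215.1232]
tooth [0.5477 0.0077 0.089 ] [307.0386 197.1829]
```

```bash
python3 -m crank '[{"claw":0,"twist":-0.121},{"claw":0,"twist":-0.121},{"claw":0,"twist":-0.121},{"claw":0,"twist":-0.121},{"claw":0,"twist":-0.121},{"claw":0}]' 60
cat >> h.py <<'E'
V=[.4915,.0227,3.3049]
def go(p):
    s=manip.get_state(); R=s["tool_rot"]; P=np.array(s["position"])
    yaw=np.arctan2(R[1,0],R[0,0]); c,sn=np.cos(V[2]),np.sin(V[2])
    q=P[:2]-V[:2]; print("t",s["t"],"yaw",np.degrees(yaw),"cab xy",c*q[0]+sn*q[1],-sn*q[0]+c*q[1],"tip z",P[2]-.008,"F",s["force"],"q",s["qpos"],"open",s["opening"])
    T=world(V[:2],V[2],p); T[2]+=.008; print("target",T,"shift tool",R.T@(T-P))
E
python3 -c "
from h import *; go((-.086,-.086,.130))"
```

```text
t 0.9 yaw -25.31405952334878 cab xy 0.13316617187255583 -0.5715411050706727 tip z 0.23132810354198077 F [-0.0673  0.9812 -0.4692] q [ 1.3876  0.3847  0.0079 -0.     -1.194  -0.2586] open 0.0856118289499108
target [0.5624 0.1215 0.138 ] shift tool [0.4565 0.2747 0.1013]$[0]: bad value
```

```bash
python3 -m crank '[{"claw":0,"x":0,"y":0,"z":0,"twist":-0.121},{"claw":0,"x":0,"y":0,"z":0,"twist":-0.121},{"claw":0,"x":0,"y":0,"z":0,"twist":-0.121},{"claw":0,"x":0,"y":0,"z":0,"twist":-0.121},{"claw":0,"x":0,"y":0,"z":0,"twist":-0.121},{"claw":0,"x":0,"y":0,"z":0,"twist":0}]' 60
python3 -c "
from h import *; go((-.086,-.086,.130))"
```

```text
t: 1.4
position: [0.2672, 0.565, 0.2393]
tool_rot: [[0.986, 0.164, 0.0], [0.164, -0.986, 0.0], [0.0, -0.0, -1.0]]
force: [0.4, -0.3, 1.2]
opening: 0.0122
grip_force: 0.0
t 1.4 yaw 9.464887142875611 cab xy 0.13316112257527318 -0.5715433021764432 tip z 0.23134481048103903 F [ 0.3683 -0.266   1.2115] q [ 1.3876  0.3847  0.0079  0.     -1.194   0.3484] open 0.0121665840806628
target [0.5624 0.1215 0.138 ] shift tool [0.2182 0.486  0.1013]
```

```bash
python3 -m crank '[{"claw":0,"x":0.0145,"y":0.0324,"z":0.003,"twist":0},{"claw":0,"x":0.0145,"y":0.0324,"z":0.003,"twist":0},{"claw":0,"x":0.0145,"y":0.0324,"z":0.003,"twist":0},{"claw":0,"x":0.0145,"y":0.0324,"z":0.003,"twist":0},{"claw":0,"x":0.0145,"y":0.0324,"z":0.003,"twist":0},{"claw":0,"x":0.0145,"y":0.0324,"z":0.003,"twist":0},{"claw":0,"x":0.0145,"y":0.0324,"z":0.003,"twist":0},{"claw":0,"x":0.0145,"y":0.0324,"z":0.003,"twist":0},{"claw":0,"x":0.0145,"y":0.0324,"z":0.003,"twist":0},{"claw":0,"x":0.0145,"y":0.0324,"z":0.003,"twist":0},{"claw":0,"x":0.0145,"y":0.0324,"z":0.003,"twist":0},{"claw":0,"x":0.0145,"y":0.0324,"z":0.003,"twist":0},{"claw":0,"x":0.0145,"y":0.0324,"z":0.003,"twist":0},{"claw":0,"x":0.0145,"y":0.0324,"z":0.003,"twist":0},{"claw":0,"x":0.0145,"y":0.0324,"z":0.003,"twist":0},{"claw":0,"x":0,"y":0,"z":0,"twist":0}]' 60
python3 - <<'E'
from h import *
import cv2
go((-.086,-.086,.110))
w=vision.get_image("wrist"); a=vision.get_image("scene")[140:290,180:440]
cv2.imwrite("pics/w1.png",w[:,:,::-1]); cv2.imwrite("pics/s1.png",cv2.resize(a,None,fx=3,fy=3)[:,:,::-1])
for l,z in (("door_tab",.093),("catch_pad",.077),("catch_tooth",.089)):
    for d in finder.landmark_of("wrist",l)[:1]: print(l,np.round(d["at"],1),d["p"],onz("wrist",d["at"],z),"model",proj("wrist",world(V[:2],V[2],{"door_tab":(-.083,-.0564,.093),"catch_pad":(-.083,-.05,.077),"catch_tooth":(-.053,.024,.089)}[l])))
print(proj("wrist",world(V[:2],V[2],(-.1,-.0564,.106))),proj("wrist",world(V[:2],V[2],(-.058,-.0564,.106))))
E
```

```text
t: 2.73
position: [0.5628, 0.1164, 0.1935]
tool_rot: [[0.988, 0.153, -0.001], [0.153, -0.988, -0.001], [-0.001, 0.001, -1.0]]
force: [-0.3, 1.6, 0.5]
opening: -0.0
grip_force: 0.0
t 2.7333 yaw 8.82626247891003 cab xy -0.08561859949119911 -0.08083984951138848 tip z 0.18546416138976135 F [-0.3154  1.5948  0.4615] q [ 0.4861  0.3371 -0.1859  0.001  -1.0489  1.2382] open -3.223282607065935e-05
target [0.5624 0.1215 0.118 ] shift tool [ 0.0004 -0.0053  0.0755]
door_tab [359.7 249.8] 0.98 [0.5591 0.0955 0.093 ] model [366.5492 243.4252]
catch_pad [362.7 239.2] 0.89 [0.562 0.093 0.077] model [374.085  236.4618]
catch_tooth [473.2 282.6] 0.59 [0.5468 0.0134 0.089 ] model [481.6292 282.6808]
[371.7333 223.1937] [369.2351 286.0245]
```

View pics/w1.png

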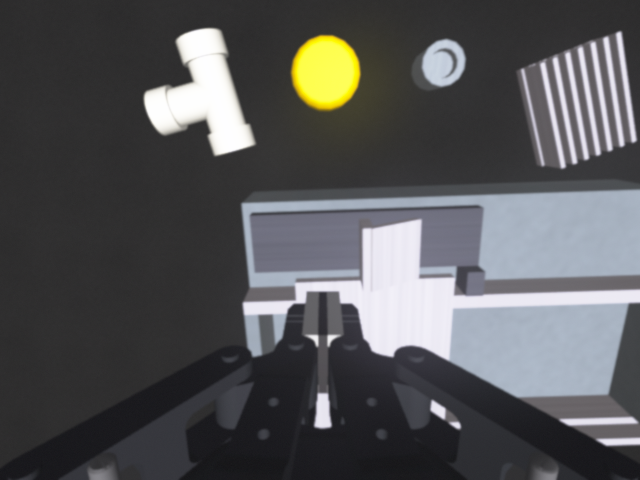

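View pics/s1.png

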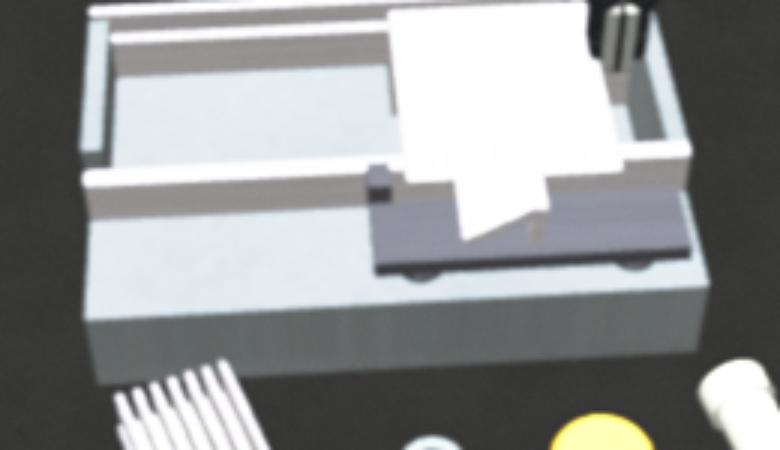

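The wrist view shows the top edge of the tab face at column 372, rows 223–288, which matches the model's 370–372. The pad runs from (250,214) to (482,270), so the cabinet fit holds. Next I go down behind the tab.

```bash
python3 -m crank '[{"claw":0,"x":0,"y":-0.006,"z":0.025,"twist":0},{"claw":0,"x":0,"y":0,"z":0.025,"twist":0},{"claw":0,"x":0,"y":0,"z":0.025,"twist":0},{"claw":0,"x":0,"y":0,"z":0.02,"twist":0},{"claw":0,"x":0,"y":0,"z":0.01,"twist":0},{"claw":0,"x":0,"y":0,"z":0,"twist":0},{"claw":0,"x":0,"y":0,"z":0.003,"twist":0},{"claw":0,"x":0,"y":0,"z":0.003,"twist":0},{"claw":0,"x":0,"y":0,"z":0.003,"twist":0},{"claw":0,"x":0,"y":0,"z":0,"twist":0},{"claw":0,"x":0,"y":0,"z":0,"twist":0}]' 60
python3 -c "
from h import *; go((-.086,-.086,.0665))"
```

```text
t: 3.9
position: [0.5609, 0.1275, 0.0817]
tool_rot: [[0.987, 0.163, 0.003], [0.163, -0.987, 0.002], [0.003, -0.001, -1.0]]
force: [-0.2, 1.5, 3.0]
opening: 0.0001
grip_force: 1.7
t 3.9 yaw 9.375041431910343 cab xy -0.08550640664828643 -0.09207937119162214 tip z 0.0736743712453411 F [-0.2462  1.4841  2.9632] q [ 0.5051  0.4595 -0.3168  0.0002 -0.7909  1.2292] open 7.650135648092128e-05
target [0.5624 0.1215 0.0745] shift tool [0.0005 0.0061 0.0072]
```

```bash
python3 -m crank '[{"claw":0,"x":0,"y":0,"z":0.003,"twist":0},{"claw":0,"x":0,"y":0,"z":0.003,"twist":0},{"claw":0,"x":0,"y":0,"z":0.002,"twist":0},{"claw":0,"x":0,"y":0,"z":0,"twist":0},{"claw":0,"x":0,"y":0,"z":0,"twist":0},{"claw":0,"x":0,"y":0,"z":0,"twist":0}]' 60
python3 -c "
from h import *; go((-.086,-.086,.0665))"
```

```text
t: 4.4
position: [0.561, 0.1275, 0.0733]
tool_rot: [[0.987, 0.163, 0.003], [0.163, -0.987, 0.001], [0.003, -0.001, -1.0]]
force: [-0.4, 4.0, 6.6]
opening: -0.0004
grip_force: 3.2
t 4.4 yaw 9.383431352337738 cab xy -0.08558599114432518 -0.09206886516174728 tip z 0.06527059986113834 F [-0.4421  4.0309  6.5935] q [ 0.505   0.4708 -0.3243  0.0004 -0.7724  1.2292] open -0.0004316905269026942
target [0.5624 0.1215 0.0745] shift tool [ 0.0004  0.0061 -0.0012]
```

```bash
python3 -m crank '[{"claw":0,"x":0,"y":0.004,"z":0,"twist":0},{"claw":0,"x":0,"y":0.005,"z":0,"twist":0},{"claw":0,"x":0,"y":0.005,"z":0,"twist":0},{"claw":0,"x":0,"y":0.005,"z":0,"twist":0},{"claw":0,"x":0,"y":0.005,"z":0,"twist":0},{"claw":0,"x":0,"y":0.005,"z":0,"twist":0},{"claw":0,"x":0,"y":0.005,"z":0,"twist":0},{"claw":0,"x":0,"y":0,"z":0,"twist":0}]' 60
python3 -c "
from h import *; go((-.086,-.04,.0655))"
```

```text
t: 5.07
position: [0.567, 0.0937, 0.0736]
tool_rot: [[0.987, 0.163, 0.004], [0.163, -0.987, 0.002], [0.004, -0.001, -1.0]]
force: [0.1, 2.4, 6.7]
opening: -0.0003
grip_force: 3.5
t 5.0667 yaw 9.367162916252447 cab xy -0.08601882348160367 -0.05777081553403835 tip z 0.06560938619839984 F [0.0986 2.4109 6.7234] q [ 0.4457  0.4691 -0.3263  0.0004 -0.7709  1.2883] open -0.00027693273187122115
target [0.5699 0.0761 0.0735] shift tool [-0.      0.0178  0.0001]
```

```bash
python3 -m crank '[{"claw":0,"x":0,"y":0.005,"z":0,"twist":0},{"claw":0,"x":0,"y":0.005,"z":0,"twist":0},{"claw":0,"x":0,"y":0.005,"z":0,"twist":0},{"claw":0,"x":0,"y":0.005,"z":0,"twist":0},{"claw":0,"x":0,"y":0.005,"z":0,"twist":0},{"claw":0,"x":0,"y":0.005,"z":0,"twist":0},{"claw":0,"x":0,"y":0,"z":0,"twist":0}]' 60
python3 - <<'E'
from h import *
import cv2
go((-.086,.07,.073))
a=vision.get_image("scene")[140:290,180:440]; cv2.imwrite("pics/s2.png",cv2.resize(a,None,fx=3,fy=3)[:,:,::-1])
E
```

```text
t: 5.65
position: [0.5724, 0.0642, 0.0739]
tool_rot: [[0.987, 0.163, 0.005], [0.163, -0.987, 0.002], [0.006, -0.001, -1.0]]
force: [0.4, 2.1, 6.7]
opening: -0.0002
grip_force: 3.6
t 5.65 yaw 9.37864314715174 cab xy -0.08656380019621703 -0.027751473023383752 tip z 0.06585508310771901 F [0.4466 2.0739 6.6886] q [ 0.393   0.4701 -0.3237  0.0006 -0.7714  1.3411] open -0.00023348846479015773
target [ 0.5877 -0.0324  0.081 ] shift tool [-0.0006  0.0977 -0.0072]
```

View pics/s2.png

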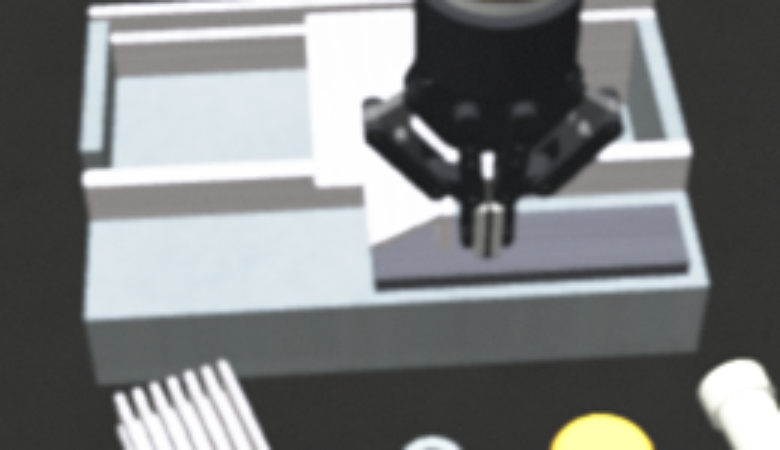

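The door's leading edge is now past the tooth (about column 310 against the pad end at 375) and the catch is down. I'll lift slightly and push on.

```bash
python3 -m crank '[{"claw":0,"x":0,"y":0.005,"z":-0.003,"twist":0},{"claw":0,"x":0,"y":0.006,"z":-0.004,"twist":0},{"claw":0,"x":0,"y":0.007,"z":0,"twist":0},{"claw":0,"x":0,"y":0.007,"z":0,"twist":0},{"claw":0,"x":0,"y":0.007,"z":0,"twist":0},{"claw":0,"x":0,"y":0.007,"z":0,"twist":0},{"claw":0,"x":0,"y":0.007,"z":0,"twist":0},{"claw":0,"x":0,"y":0.007,"z":0,"twist":0},{"claw":0,"x":0,"y":0.007,"z":0,"twist":0},{"claw":0,"x":0,"y":0.007,"z":0,"twist":0},{"claw":0,"x":0,"y":0.007,"z":0,"twist":0},{"claw":0,"x":0,"y":0.006,"z":0,"twist":0},{"claw":0,"x":0,"y":0.005,"z":0,"twist":0},{"claw":0,"x":0,"y":0.004,"z":0,"twist":0},{"claw":0,"x":0,"y":0,"z":0,"twist":0}]' 60
python3 -c "
from h import *; go((-.086,.075,.073))"
```

```text
t: 6.95
position: [0.5849, -0.0245, 0.0788]
tool_rot: [[0.987, 0.162, 0.0], [0.162, -0.987, 0.0], [0.0, -0.0, -1.0]]
force: [0.2, -0.2, 0.6]
opening: -0.0002
grip_force: 0.5
t 6.95 yaw 9.3185669059632 cab xy -0.08446577599300155 0.061734008629643726 tip z 0.07082607236140956 F [ 0.2462 -0.2297  0.629 ] q [ 0.2345  0.4787 -0.2907 -0.0003 -0.8013  1.4991] open -0.0002482997485528308
target [ 0.5885 -0.0373  0.081 ] shift tool [ 0.0015  0.0133 -0.0022]
```

```bash
python3 -m crank '[{"claw":0,"x":0,"y":0.003,"z":-0.002,"twist":0},{"claw":0,"x":0,"y":0.003,"z":0,"twist":0},{"claw":0,"x":0,"y":0.003,"z":0,"twist":0},{"claw":0,"x":0,"y":0.002,"z":0,"twist":0},{"claw":0,"x":0,"y":0,"z":0,"twist":0},{"claw":0,"x":0,"y":0,"z":0,"twist":0}]' 60
python3 - <<'E'
from h import *
import cv2
go((-.086,.075,.073))
a=vision.get_image("scene")[140:290,180:440]; cv2.imwrite("pics/s3.png",cv2.resize(a,None,fx=3,fy=3)[:,:,::-1])
E
```

```text
t: 7.45
position: [0.5861, -0.0357, 0.0812]
tool_rot: [[0.987, 0.162, -0.001], [0.162, -0.987, -0.001], [-0.001, 0.001, -1.0]]
force: [0.2, -0.1, 0.3]
opening: -0.0002
grip_force: 0.1
t 7.45 yaw 9.334505611954503 cab xy -0.08389158551927156 0.07302946775127803 tip z 0.07324453769819236 F [ 0.2153 -0.0693  0.288 ] q [ 0.215   0.4784 -0.2836  0.0006 -0.8097  1.5183] open -0.0002490125740177248
target [ 0.5885 -0.0373  0.081 ] shift tool [0.0021 0.002  0.0002]
```

View pics/s3.png

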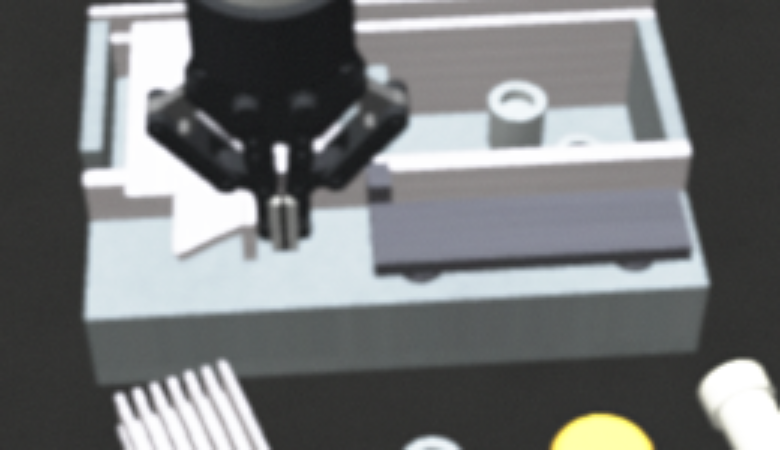

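The catch has sprung back up. The door's leading edge is at column 127, still short of the end wall near 108, and there is no stop force yet.

```bash
python3 -m crank '[{"claw":0,"x":0,"y":0.002,"z":0,"twist":0},{"claw":0,"x":0,"y":0.002,"z":0,"twist":0},{"claw":0,"x":0,"y":0.002,"z":0,"twist":0},{"claw":0,"x":0,"y":0.001,"z":0,"twist":0},{"claw":0,"x":0,"y":0,"z":0,"twist":0},{"claw":0,"x":0,"y":0,"z":0,"twist":0}]' 60
python3 -c "
from h import *; go((-.086,.075,.073))"
```

```text
t: 8.0
position: [0.5871, -0.0391, 0.0815]
tool_rot: [[0.987, 0.163, -0.0], [0.163, -0.987, 0.004], [0.0, -0.004, -1.0]]
force: [-4.2, 13.5, 2.6]
opening: -0.0002
grip_force: 7.2
t 8.0 yaw 9.375196834455291 cab xy -0.08430606364686231 0.07648493325140993 tip z 0.07348537551499806 F [-4.2265 13.4907  2.621 ] q [ 0.2068  0.4797 -0.2785 -0.0048 -0.8122  1.5309] open -0.000169896960857735
target [ 0.5885 -0.0373  0.081 ] shift tool [ 0.0017 -0.0015  0.0005]
```

The 13.5 N push-back means the door is against its stop. Now I back off and rise.

```bash
python3 -m crank '[{"claw":0,"x":0,"y":-0.004,"z":0,"twist":0},{"claw":0,"x":0,"y":-0.004,"z":0,"twist":0},{"claw":0,"x":0,"y":-0.004,"z":0,"twist":0},{"claw":0,"x":0,"y":0,"z":-0.01,"twist":0},{"claw":0,"x":0,"y":0,"z":-0.03,"twist":0},{"claw":0,"x":0,"y":0,"z":-0.035,"twist":0},{"claw":0,"x":0,"y":0,"z":-0.035,"twist":0},{"claw":0,"x":0,"y":-0.03,"z":-0.03,"twist":0},{"claw":0,"x":0,"y":-0.035,"z":-0.015,"twist":0},{"claw":0,"x":0,"y":-0.035,"z":0,"twist":0},{"claw":0,"x":0,"y":-0.035,"z":0,"twist":0},{"claw":0,"x":0,"y":0,"z":0,"twist":0},{"claw":0,"x":0,"y":0,"z":0,"twist":0}]' 60
python3 - <<'E'
from h import *
import cv2
go((-.086,.075,.073))
a=vision.get_image("top")[180:400,170:450]; cv2.imwrite("pics/t4.png",cv2.resize(a,None,fx=2.7,fy=2.7)[:,:,::-1])
a=vision.get_image("scene")[100:330,180:500]; cv2.imwrite("pics/s4.png",cv2.resize(a,None,fx=2.5,fy=2.5)[:,:,::-1])
for c in("scene","top"):
  for d in finder.landmark_of(c,"door_tab")[:1]:
    P=onz(c,d["at"],.093); q=P[:2]-V[:2]; print(c,d["p"],"travel",-np.sin(V[2])*q[0]+np.cos(V[2])*q[1]+.075)
E
```

```text
t: 9.08
position: [0.5636, 0.1037, 0.2367]
tool_rot: [[0.986, 0.165, 0.001], [0.165, -0.986, 0.0], [0.001, 0.0, -1.0]]
force: [-0.4, 0.7, 0.8]
opening: 0.0003
grip_force: 0.0
t 9.0833 yaw 9.506131492923883 cab xy -0.08429276060607276 -0.06816332128130621 tip z 0.22873213349650404 F [-0.397   0.6697  0.7976] q [ 0.4647  0.298  -0.1279  0.0004 -1.144   1.2718] open 0.0002503053674292776
target [ 0.5885 -0.0373  0.081 ] shift tool [0.0012 0.1432 0.1557]
scene 0.89 travel 0.16240401509283403
top 0.72 travel 0.16764538883466212
```

View pics/s4.png

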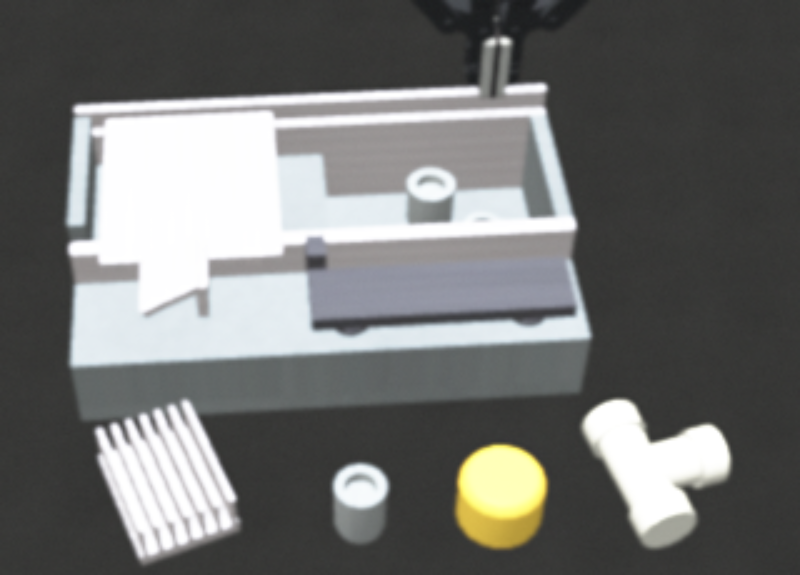

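The door is open with its trailing edge at about column 282. The catch tooth is up behind it at (317,250), and the loose things are where they started.

```bash
python3 -c "
from plant import job; print(job.hand_in())"
```

```text
the job is handed in; nothing more can be done
None
```

I pushed the door fully open against its stop (camera estimates 162–168 mm of travel); the catch is back up behind it, the arm is clear, the loose things look unmoved, and I handed the job in but saw no verdict.

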